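# Seat the brass embossing die in the sole-stamp warmer

### The arm

A 7-joint arm with a two-finger parallel gripper is mounted at the origin on the work surface. World frame = base frame: x ahead of the robot, y to its left, z up, the work surface at z = 0. Lengths are in m, angles in rad, forces in N, time in s.
With the tool pointing down it reaches from about 0.425 to 0.925 m from the base axis. Payload 6.8 kg.
Tool frame: the origin (TCP) lies at the very end of the fingers, on their centre line; the grasp point (between the pads) lies 19 mm behind it; z points along the fingers, x is the direction in which the jaws open and shut, and the axes are right-handed (so a half turn about z gives the same grasp; the last joint's range is limited). The gripper opens to 85 mm and grips with 20 to 120 N. Pads are 22 mm wide; open, the fingers measure 114 mm over their backs; the gripper's body (76 mm by 85 mm) begins 54 mm behind the grasp point. The pads swing forward as they close: fully open they stand 13 mm farther back than shut.
Start: joints at [-1.307, 0.477, 0.022, 1.555, -0.011, 1.109, -0.083], TCP at [0.245, 0.629, 0.231] pointing down, gripper open.
Joint ranges: [-2.96, 2.96], [-0.34, 2.1], [-1.41, 1.46], [0.24, 2.44], [-1.37, 4.51], [0.17, 1.92], [-2.96, 2.96]. Speed limits (rad/s): [2.39, 2.39, 3.14, 3.14, 3.14, 3.14, 3.14].

### API

Orientations are given as a unit quaternion [x, y, z, w].
In Python, from workcell import env gives the robot as it stands.
- The arm moves only by the tool servo_tool, never from a script. Its argument "plan" is one flat list of numbers, 7 for each row, row after row: the shift along the world's x, y, z in units of 0.06 m (1.0 is 0.06 m), then the turn, a rotation vector about the world's x, y, z in units of 0.08 rad (1.0 is 0.08 rad), then the opening, from 0 (shut) to 1 (fully open). In form: [x, y, z, rx, ry, rz, fingers, x, y, z, rx, ry, rz, fingers, ...]. A call has exactly 8 rows; each row shifts and turns the commanded pose from where the row before left it; what a row does not reach is not made up. A row lasts 1/8 s, in which the tool goes at most 62.5 mm and 10.7 degrees, less where a joint would pass 70% of its speed; a pose out of reach is approached as far as the arm can. A call with a number of a shift or a turn outside -1 to 1 is refused whole. A call with a gripper value outside its range is refused whole. The fingers move at their own pace and stop on an object; "squeeze" is the grip in N (left out, the last holds). Time passes only in rows, so rows that do not move let the fingers close, or fill a call up. It gives the time, the measured TCP pose, the force and the opening at its end, in the units of the state.
- env.get_state(): the state, without advancing time (a new reading comes with each control period).
- env.read_camera(name): name is "scene" or "top" or "wrist"; returns a dict with "img" (384x512x3 uint8, red, green, blue), "fov_y" (degrees; the focal length in pixels is half the picture's height over the tangent of half this angle, whatever the lens; pixels are square), "cx", "cy" (the principal point, pixels), "R" (3x3) and "t" (3): a world point X has camera coordinates R X + t. Camera axes: x right, y down, z forward; pixel columns grow to the right and rows downward; lengths in m; the calibration is good to about 2 mm. A picture is of the moment at which its call begins. There is no depth.
- env.finish_job(): hands the job in, once; it reports no verdict.
The state is a dict: "time_s": time; "qpos": joint angles; "qvel": joint speeds; "joint_torque": joint torques, N m; "tcp_pos": TCP position; "tool_rot": TCP orientation; "wrist_force": force on the tool from outside, world axes, zero at the start; "wrist_torque": the same for the moment, N m; "finger_gap": opening from 0.0 (shut) to 1.0 (fully open).
Only numpy, scipy, OpenCV 4.12 (cv2) and the standard library are available. Lean on these libraries where they do the work, as an engineer would, in place of code of your own. Each camera call takes 0.05 s, during which the arm holds its last target.

### The job

The brass embossing die lies loose on the steel plate of the blue warming unit. Gently slide it along the plate, without lifting it off or forcing it, until it drops flat and fully home into the round pocket beside the aluminium guide rail; only then push the red start button all the way down and let go. Leave the hammer, the tin and the wooden last where they are.

Things in the scene. Friction and masses are not known exactly. Their poses are not given: they have to be found in the camera images.
- warmer: The warming unit, fixed to the bench: blue housing 210 (x) by 370 (y) by 55 mm high, with a bare steel plate above it. Origin on the bench; x points away from the unit's front, y left along the guide rail, z up. All other places on the unit are given in this frame.
- plate (a point): Middle of the flat top of the steel plate, 82 mm above the bench, at x = 15, y = 0 mm. The plate is 12 mm thick and reaches from x = -50 to +80 mm and at least from y = -115 to +115 mm. The die bears at most 40 N against plate, pocket wall or rail.
- rail (a point): Aluminium guide rail that runs along y, y = -183 to +183 mm, standing 8.5 mm above the plate. This point is the middle of the top edge of its straight front face, x = 50 mm; the rail is 14 mm wide, x = 50 to 64 mm.
- pocket_line (a point): NOT the pocket, only the middle of the line on which it lies. The round pocket is 50 mm across, 4 mm deep, dark floored; its centre is at x = 26.5 mm, so a die sliding along the rail passes over it. How far along was set by hand and differs each time: anywhere from y = +2 to +68 mm, not measured; find it by feel or by eye.
- die_center (a point): Centre of the brass die: a loose disc 46 mm across, 10 mm thick, 0.14 kg. It starts flat on the plate (centre 87 mm above the bench) on the pocket's -y side, 12 to 47 mm clear of the rail. About 1 N slides it. Slid slowly over the pocket it drops in: centre then 83 mm up, 6 mm proud of the plate, and the pocket's wall stops it. It may hang tilted on the rim at first: back off, push on.
- start (a joint): Travel of the red push button in m: 0 = up, 0.006 = fully down; it springs back. Fully down takes 5 N.
- start_top (a point): Middle of the top of the red push button, 28 mm in diameter, which is pushed straight down. It sits on the front left part of the housing's top, clear of the plate.
- hammer_mid (a point): A shoemaker's hammer, 270 mm long, lying on the bench beyond the unit: the middle of its length. To be left alone.
- tin_mid (a point): A closed tin 70 mm in diameter, 85 mm tall, standing to one side of the unit: its centre. To be left alone.
- last_mid (a point): A wooden shoe last, 150 by 55 mm, 70 mm tall, standing to one side of the unit: its middle. To be left alone.
Things that resemble listed ones, but are neither listed nor needed, are in the scene too. Of the things that look like the part that bears die_center, the largest one is meant.

How it is judged:
By the outcome, as a careful person would: the job done as asked, in the order asked, and still so for the second after the job is handed in, with the robot touching nothing.
It also fails if it takes over 58 s, if anything falls off the work surface, if the arm or the gripper's body presses on something with over 40 N, if the wrist force passes 120 N, or if a joint passes its speed limit or range.

## Working session

There is one attempt and no reset: what is moved stays moved. The work goes in short steps, Python scripts to look and compute and a tool call to move; the robot and the scene stay as the last step left them, time stands still between calls to the robot, and variables do not carry over. Pictures are saved under pics/ and viewed, and the job is handed in when it is done.

Besides the shell and the picture viewer there is one more tool, called after "Call:" as name(argument=value, ...) on one line, values as JSON. servo_tool: Moves the arm, as the interface text tells. Its arguments: {"type":"object","properties":{"plan":{"type":"array"},"squeeze":{"type":"number"}},"required":["plan"]}

```bash
mkdir -p pics; ls; python3 - <<'E'
from workcell import env
import cv2,json
s=env.get_state();print(s)
for n in ["scene","top","wrist"]:
    c=env.read_camera(n);cv2.imwrite(f"pics/{n}0.png",c["img"][:,:,::-1])
    print(n,c["fov_y"],c["cx"],c["cy"],c["R"],c["t"])
E
```

```text
pics
{'time_s': 0.0, 'qpos': array([-1.30713911,  0.47779974,  0.02230234,  1.55646916, -0.01151532,
        1.10930516, -0.08309945]), 'qvel': array([-8.92938937e-04,  4.15081558e-04,  1.49886647e-05,  1.54760858e-03,
       -7.35158021e-04,  2.65799098e-04, -2.39988177e-03]), 'joint_torque': array([-1.25694944e-03, -5.96450222e+01,  1.60766758e+00, -2.81201828e+01,
        1.25127530e-02,  9.35631950e-03,  5.37850852e-06]), 'tcp_pos': array([0.24496506, 0.62833109, 0.23031776]), 'tool_rot': array([ 8.25592801e-01,  5.64265600e-01, -7.33799017e-04,  5.66586642e-04]), 'wrist_force': array([ 0.44148906, -0.07830607,  0.48995449]), 'wrist_torque': array([-0.01639804, -0.00816165,  0.01791228]), 'finger_gap': 1.0010158924863777}
scene 48.758741950575256 256.5528344868312 189.1347333870879 [[ 0.18629055  0.982475   -0.00622122]
 [ 0.78107561 -0.15193771 -0.60566973]
 [-0.59600061  0.1079713  -0.79569182]] [-0.12152114 -0.38964961  1.67020427]
top 55.13757637980529 251.43877796721333 194.95105678777048 [[-0.01957899 -0.99979423 -0.00530611]
 [-0.98741592  0.02016904 -0.15685346]
 [ 0.15692821  0.00216831 -0.98760763]] [0.0105088  0.56449831 1.08152664]
wrist 66.23529264486956 250.5620092626874 193.5895822400797 [[ 0.36329991  0.9316663  -0.00332715]
 [ 0.88219458 -0.34285591  0.32277323]
 [ 0.29957621 -0.12019868 -0.94647048]] [-0.67427657 -0.04291644  0.38224356]
```

View pics/scene0.png

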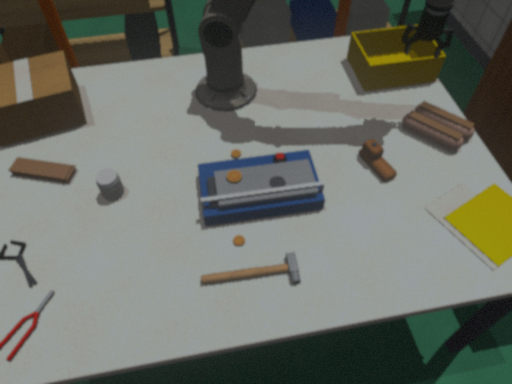

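View pics/top0.png

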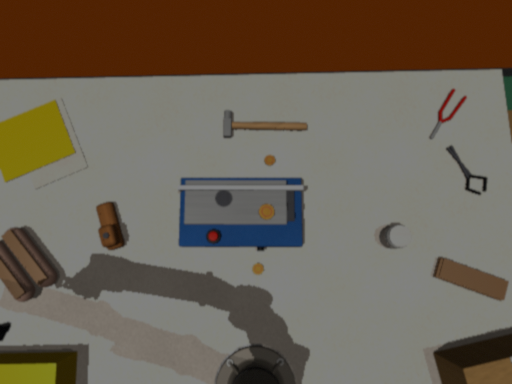

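View pics/wrist0.png

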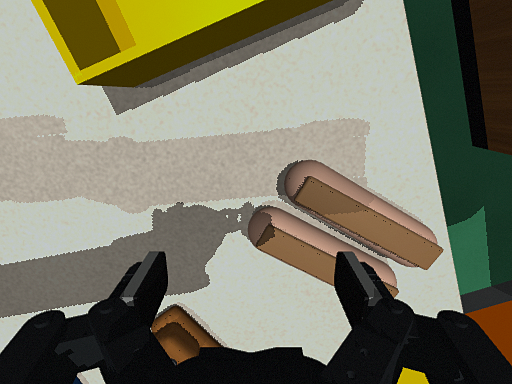

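The top view shows the blue unit at pixels (180–303, 178–247), with the die near (266,212), a dark pocket near (223,198) and the red button at (214,237). The small brass discs at (270,160) and (258,268) are decoys lying on the bench. Next I'll measure these properly.

```bash
cat > h.py <<'E'
from workcell import env
import numpy as np, cv2
def cam(n):
    c=env.read_camera(n); c["f"]=192/np.tan(np.radians(c["fov_y"])/2); return c
def ray(c,u,v,z):
    R=np.array(c["R"]);t=np.array(c["t"]);o=-R.T@t
    d=R.T@np.array([(u-c["cx"])/c["f"],(v-c["cy"])/c["f"],1]); return o+d*(z-o[2])/d[2]
def proj(c,X):
    p=np.array(c["R"])@np.array(X)+c["t"]; return p[:2]/p[2]*c["f"]+[c["cx"],c["cy"]]
def blobs(mask,amin=15):
    n,l,s,ce=cv2.connectedComponentsWithStats(mask.astype(np.uint8)); return [(s[i],ce[i],l==i) for i in range(1,n) if s[i][4]>=amin]
def save(c,name,box=None,k=1):
    im=c["img"][:,:,::-1]
    if box: im=im[box[1]:box[3],box[0]:box[2]]
    cv2.imwrite("pics/"+name,cv2.resize(im,None,fx=k,fy=k,interpolation=cv2.INTER_CUBIC))
E
python3 - <<'E'
from h import *
for n,box in (("top",(165,165,320,285)),("scene",(185,135,335,255))):
    c=cam(n);save(c,n+"1.png",box,5)
    h=cv2.cvtColor(c["img"],cv2.COLOR_RGB2HSV).astype(int);H,S,V=h[...,0],h[...,1],h[...,2]
    for nm,m,z in (("blue",(H>100)&(H<125)&(S>150)&(V>40),.055),("brass",(H>10)&(H<24)&(S>130)&(V>90),.092),("red",((H<6)|(H>174))&(S>150)&(V>60),.08)):
        for s,ce,l in blobs(m):
            if not(box[0]<ce[0]<box[2] and box[1]<ce[1]<box[3]):continue
            print(n,nm,s,ce.round(1),ray(c,*ce,z).round(4))
            if nm=="blue":
                cn=cv2.findContours(l.astype(np.uint8),0,2)[0][0]
                r=cv2.minAreaRect(cn);print(r,cv2.boxPoints(r).round(1).tolist())
E
```

```text
top blue [286 179  15   5  69] [293.4 181. ] [ 0.6035 -0.1296  0.055 ]
((293.0, 181.0), (4.0, 14.0), 90.0) [[286.0, 179.0], [300.0, 179.0], [300.0, 183.0], [286.0, 183.0]]
top blue [ 180  191  122   56 2700] [244.9 232. ] [0.4513 0.0209 0.055 ]
((240.62782287597656, 218.6735076904297), (121.17652130126953, 54.35142517089844), 0.49391689896583557) [[179.8000030517578, 245.3000030517578], [180.3000030517578, 191.0], [301.3999938964844, 192.0], [301.0, 246.39999389648438]]
top brass [259 204  15  15 173] [266.2 211.2] [ 0.5082 -0.0429  0.092 ]
top brass [253 264  10  10  81] [257.6 268.5] [ 0.3453 -0.0143  0.092 ]
top red [208 231  10  10  82] [212.6 235.7] [0.4411 0.1147 0.08  ]
scene blue [288 153  21   6  67] [296.3 155.4] [0.4341 0.1742 0.055 ]
((297.848388671875, 155.3319854736328), (4.61732292175293, 20.098936080932617), 84.80557250976562) [[287.6000061035156, 153.89999389648438], [307.6000061035156, 152.10000610351562], [308.1000061035156, 156.6999969482422], [288.0, 158.5]]
scene blue [255 157  17   7  49] [263.6 159.8] [0.4324 0.0654 0.055 ]
((262.9769287109375, 159.81539916992188), (4.589285373687744, 16.620655059814453), 82.87498474121094) [[254.39999389648438, 158.60000610351562], [270.8999938964844, 156.5], [271.5, 161.10000610351562], [255.0, 163.10000610351562]]
scene blue [237 159  18   7  48] [244.9 162.4] [0.4316 0.0038 0.055 ]
((245.4499969482422, 162.15000915527344), (4.38406229019165, 17.5362491607666), 81.8698959350586) [[236.5, 161.1999969482422], [253.8000030517578, 158.6999969482422], [254.39999389648438, 163.10000610351562], [237.10000610351562, 165.60000610351562]]
scene brass [232 151   8   6  37] [235.6 153.3] [ 0.4203 -0.023   0.092 ]
scene brass [228 171  13  11 112] [233.8 176.1] [ 0.5112 -0.0431  0.092 ]
scene brass [234 237  10   8  61] [238.4 240.3] [ 0.7356 -0.0653  0.092 ]
scene red [276 154   8   5  36] [279.5 156. ] [0.4477 0.1138 0.08  ]
```

View pics/top1.png

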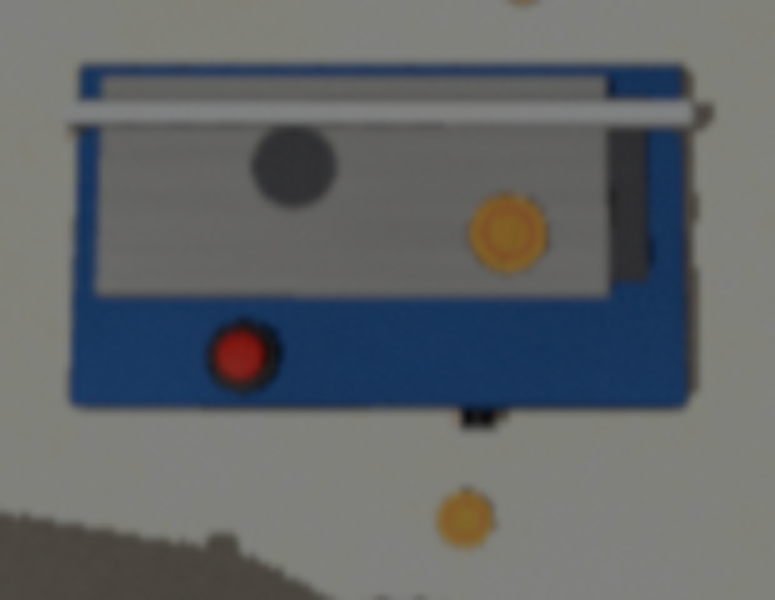

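View pics/scene1.png

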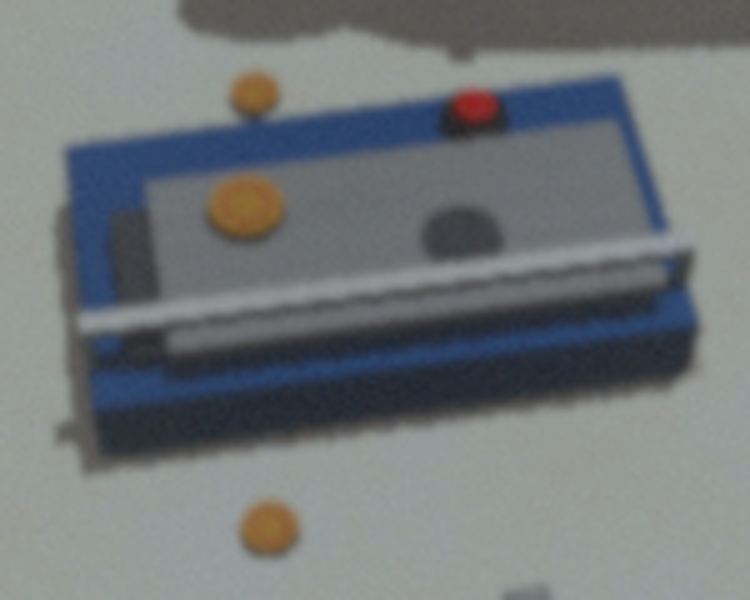

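Crop of the top view: the pocket circle is at crop (293,166), the die at (509,232), the button at (240,355), and the rail is the bright band at crop row about 112. The scene view agrees. Now I'll fit the rail line and the pocket.

```bash
python3 - <<'E'
from h import *
c=cam("top"); g=cv2.cvtColor(c["img"],cv2.COLOR_RGB2GRAY).astype(float)
# rail: half-max edges per column
F=[];B=[]
for u in range(190,296):
    col=g[180:198,u]; p=int(col.argmax()); 
    if u in(200,240,280):print(u,col.astype(int).tolist())
    base=col[p+3:p+6].min() ; th=(col[p]+base)/2
    j=p
    while col[j]>th:j+=1
    F.append((u,180+j-1+(col[j-1]-th)/(col[j-1]-col[j])))
F=np.array(F)
a=np.polyfit(F[:,0],F[:,1],1); r=F[:,1]-np.polyval(a,F[:,0]);k=abs(r)<.4;a=np.polyfit(F[k,0],F[k,1],1);print(a,r.std(),k.sum())
P=ray(c,190,np.polyval(a,190),.0905);Q=ray(c,295,np.polyval(a,295),.0905)
yaw=np.arctan2(-(P-Q)[0],(P-Q)[1]);print("yaw",yaw,P,Q)
ey=np.array([-np.sin(yaw),np.cos(yaw)]);ex=np.array([np.cos(yaw),np.sin(yaw)])
# rail ends along row
v=np.polyval(a,240)-2
row=g[int(round(v)),170:312].astype(int);print("railrow",row[:14].tolist(),row[-20:].tolist())
# pocket
sub=g[185:215,205:245]; 
bl=[b for b in blobs((sub<70),40)]
for s,ce,l in bl: print("pocket",s,ce+[205,185],ray(c,*(ce+[205,185]),.080).round(4))
plx=g[205,180:300].astype(int);print("platerow",plx.tolist())
print("plate mid col240",g[188:250,240].astype(int).tolist())
pts={"die":ray(c,266.2,211.5,.092),"pock":ray(c,*(bl[0][1]+[205,185]),.080)}
for k_,X in pts.items():
    d=X[:2]-P[:2]; print(k_,X.round(4),"x_w",50e-3+d@ex,"along",d@ey)
E
```

```text
200 [82, 95, 97, 96, 96, 112, 125, 128, 123, 103, 90, 96, 99, 100, 99, 98, 98, 100]
240 [80, 94, 97, 94, 94, 110, 125, 128, 123, 104, 89, 93, 97, 97, 98, 97, 97, 98]
280 [80, 93, 96, 94, 94, 109, 125, 128, 125, 111, 97, 95, 96, 96, 98, 97, 97, 96]
[2.79647296e-03 1.88147736e+02] 0.2631998826281761 85
yaw -0.02335265907959927 [0.57970245 0.17973399 0.0905    ] [ 0.57248348 -0.12933846  0.0905    ]
railrow [127, 127, 128, 128, 128, 128, 128, 129, 128, 129, 129, 128, 128, 129] [128, 129, 128, 128, 129, 129, 129, 128, 129, 128, 122, 101, 78, 71, 74, 91, 120, 128, 128, 128]
pocket [ 10   5  17  16 211] [223.32227488 197.60663507] [0.5527 0.0826 0.08  ]
platerow [77, 50, 49, 54, 73, 94, 100, 100, 101, 100, 100, 100, 100, 99, 100, 100, 100, 100, 99, 99, 100, 99, 100, 100, 100, 100, 99, 99, 99, 99, 99, 99, 99, 99, 99, 100, 98, 94, 86, 77, 67, 61, 57, 56, 56, 60, 64, 71, 82, 90, 96, 97, 99, 98, 97, 98, 98, 98, 98, 97, 97, 97, 97, 97, 96, 97, 97, 97, 97, 97, 97, 97, 97, 97, 98, 97, 97, 97, 97, 97, 95, 93, 92, 92, 93, 93, 91, 93, 95, 95, 91, 86, 89, 93, 97, 97, 97, 98, 97, 97, 97, 97, 97, 97, 96, 90, 66, 42, 43, 46, 46, 46, 46, 43, 39, 46, 47, 46, 47, 46]
plate mid col240 [123, 104, 89, 93, 97, 97, 98, 97, 97, 98, 97, 97, 98, 98, 99, 98, 98, 97, 97, 98, 98, 96, 97, 96, 96, 96, 97, 98, 99, 98, 99, 99, 99, 100, 98, 90, 73, 54, 49, 48, 49, 49, 50, 48, 50, 48, 48, 49, 50, 49, 50, 49, 49, 50, 49, 48, 49, 52, 75, 106, 124, 128]
die [ 0.5074 -0.0429  0.092 ] x_w -0.01705586355390673 along -0.22424127078159264
pock [0.5527 0.0826 0.08  ] x_w 0.02527743119316269 along -0.09776495646678532
```

Estimates in world coordinates: die about (0.508, -0.043), pocket about (0.553, 0.083), rail yaw -0.023, button about (0.443, 0.114).

My plan is to straddle the die from its -y side with the fingers about 14 mm apart. They act as a self-centring V and push it toward the rail, then along it.

First I'll move over the start point.

Call:
servo_tool(plan=[0.25,-0.4,0,0,0,-0.75,0.17,0.25,-0.4,0,0,0,-0.75,0.17,0.25,-0.4,0,0,0,-0.75,0.17,0.25,-0.4,0,0,0,-0.75,0.17,0.25,-0.4,0,0,0,-0.75,0.17,0.25,-0.4,0,0,0,-0.75,0.17,0.25,-0.4,0,0,0,-0.75,0.17,0.25,-0.4,0,0,0,-0.75,0.17])

```text
time_s: 1.3
tcp_pos: [0.3662, 0.4353, 0.2314]
tool_rot: [0.937, 0.35, 0.0, -0.0]
wrist_force: [0.0, -0.7, 0.3]
finger_gap: 0.173
```

Call:
servo_tool(plan=[0.25,-0.6,0,0,0,-0.75,0.17,0.25,-0.6,0,0,0,-0.75,0.17,0.25,-0.6,0,0,0,-0.75,0.17,0.25,-0.6,0,0,0,-0.75,0.17,0.25,-0.6,0,0,0,-0.75,0.17,0.25,-0.6,0,0,0,-0.75,0.17,0.25,-0.6,0,0,0,-0.75,0.17,0.25,-0.6,0,0,0,-0.75,0.17])

```text
time_s: 2.3
tcp_pos: [0.4856, 0.1469, 0.2315]
tool_rot: [0.993, 0.117, 0.0, -0.0]
wrist_force: [0.6, -0.8, 0.5]
finger_gap: 0.171
```

Call:
servo_tool(plan=[0.03,-0.6,0,0,0,-0.75,0.17,0.03,-0.6,0,0,0,-0.75,0.17,0.03,-0.6,0,0,0,-0.75,0.17,0.03,-0.6,-0.1,0,0,-0.75,0.17,0.03,-0.6,-0.3,0,0,-0.75,0.17,0.03,-0.6,-0.4,0,0,-0.75,0.17,0.03,-0.4,-0.4,0,0,-0.75,0.17,0.0,0,-0.3,0,0,-0.75,0.17])

```text
time_s: 3.3
tcp_pos: [0.4971, -0.0943, 0.1406]
tool_rot: [0.992, -0.124, 0.0, 0.0]
wrist_force: [0.1, 0.7, 0.8]
finger_gap: 0.169
```

```bash
python3 - <<'E'
from h import *
s=env.get_state();print(s["time_s"],s["tcp_pos"],s["tool_rot"],s["finger_gap"],s["wrist_force"],s["qpos"].round(2))
c=cam("wrist");save(c,"w2.png");print(proj(c,s["tcp_pos"]))
E
```

```text
3.3 [ 0.49707531 -0.09428565  0.14064092] [ 9.92266395e-01 -1.24125597e-01  5.38810317e-05  4.84636936e-04] 0.16855085847165183 [0.09932456 0.74826871 0.77611688] [-0.42  0.36  0.59  2.07 -0.28  0.79  0.09]
[249.566607   253.44640068]
```

View pics/w2.png

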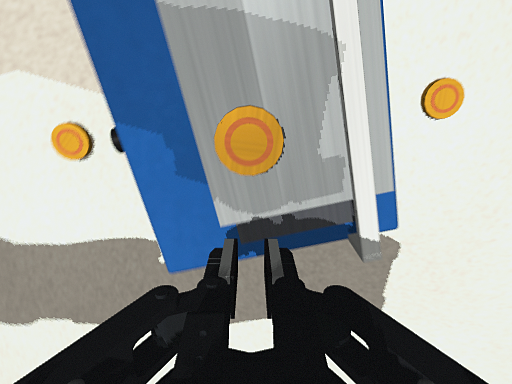

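The wrist view shows the die centred at about (249,141), straight ahead of the two slightly open fingers, whose tips are at about (230,245) and (273,245). The rail is on the right, around column 350.

```bash
python3 - <<'E'
from h import *
c=cam("wrist")
h=cv2.cvtColor(c["img"],cv2.COLOR_RGB2HSV).astype(int);H,S,V=h[...,0],h[...,1],h[...,2]
for s,ce,l in blobs((H>5)&(H<26)&(S>130)&(V>90),500):
    cn=max(cv2.findContours(l.astype(np.uint8),0,2)[0],key=cv2.contourArea); e=cv2.fitEllipse(cn)
    print(s,ce,e,ray(c,*e[0],.0905))
# rail top-front edge at rows
g=cv2.cvtColor(c["img"],cv2.COLOR_RGB2GRAY).astype(int)
for v in (20,60,100,140,180): print(v,g[v,325:400].tolist())
E
```

```text
[ 425   78   44   41 1328] [447.47138554  97.65060241] ((447.2859191894531, 97.60175323486328), (37.08882522583008, 44.27827835083008), 52.610313415527344) [ 0.63364113 -0.04424012  0.0905    ]
[ 215  108   71   71 3900] [250.25897436 143.02051282] ((250.2560577392578, 143.0109405517578), (69.40062713623047, 69.7815933227539), 154.95925903320312) [ 0.50912484 -0.04143645  0.0905    ]
[  51  126   38   37 1103] [ 69.75974615 144.09519492] ((69.83866882324219, 144.11122131347656), (33.21299362182617, 40.55082702636719), 131.1112060546875) [ 0.39517136 -0.01323822  0.0905    ]
20 [184, 185, 184, 181, 181, 178, 180, 183, 179, 121, 89, 84, 142, 221, 237, 236, 233, 232, 231, 231, 231, 232, 232, 231, 231, 231, 232, 233, 231, 230, 229, 231, 232, 231, 231, 233, 225, 170, 173, 176, 178, 177, 177, 179, 179, 177, 177, 177, 177, 177, 179, 179, 179, 178, 178, 179, 181, 175, 178, 179, 116, 48, 167, 245, 242, 238, 237, 238, 238, 237, 238, 238, 238, 238, 238]
60 [147, 148, 150, 152, 152, 153, 152, 152, 152, 151, 151, 152, 154, 150, 100, 86, 83, 135, 205, 234, 236, 232, 232, 231, 230, 230, 230, 230, 2
[... 662 characters left out ...]
, 179, 177, 177, 179, 179, 179, 179, 181, 180, 179, 178, 182, 186, 162, 101, 82, 62, 197, 234, 236, 232, 231, 232, 233, 232, 230, 232, 234, 234, 235, 235, 232, 231, 235, 237, 236, 233, 237, 216, 153, 177, 178, 178, 181, 180, 179, 179, 177, 178, 180, 180, 180, 178, 179, 181, 186, 183, 182, 191, 111, 45, 198, 249, 241, 239]
180 [150, 145, 146, 146, 148, 151, 151, 150, 153, 154, 151, 149, 149, 153, 149, 150, 146, 146, 145, 141, 180, 178, 178, 177, 177, 177, 177, 184, 179, 102, 76, 70, 219, 237, 235, 233, 235, 236, 236, 235, 234, 235, 236, 237, 237, 234, 232, 236, 239, 238, 236, 239, 202, 172, 177, 177, 179, 178, 179, 178, 177, 175, 180, 179, 179, 178, 179, 180, 186, 185, 183, 190, 110, 41, 221]
```

```bash
python3 - <<'E'
from h import *
c=cam("wrist")
P=ray(c,337.3,20,.0905);Q=ray(c,356.6,180,.0905);d=P-Q
yaw=np.arctan2(-d[0],d[1]);print(P,Q,yaw)
for y in(-.04,0,.04,.0826):
    x=P[0]+(y-P[1])*d[0]/d[1];print(y,"rail x",x,"line x",x-.0235)
E
```

```text
[0.57455057 0.0154507  0.0905    ] [ 0.5730368  -0.08258892  0.0905    ] -0.015439146539382513
-0.04 rail x 0.5736943928120417 line x 0.5501943928120417
0 rail x 0.574312007747454 line x 0.550812007747454
0.04 rail x 0.5749296226828661 line x 0.5514296226828661
0.0826 rail x 0.5755873825890802 line x 0.5520873825890802
```

Call:
servo_tool(plan=[0,0,-0.2,0,0,0,0.17,0,0,-0.2,0,0,0,0.17,0,0,-0.2,0,0,0,0.17,0,0,-0.2,0,0,0,0.17,0,0,-0.1,0,0,0,0.17,0,0,-0.03,0,0,0,0.17,0.02,0.08,0,0,0,0,0.17,0.02,0.08,0,0,0,0,0.17])

```text
time_s: 4.45
tcp_pos: [0.5006, -0.0811, 0.0858]
tool_rot: [0.993, -0.12, 0.0, -0.0]
wrist_force: [0.2, 0.9, 0.1]
finger_gap: 0.169
```

Call:
servo_tool(plan=[0,0.05,-0.005,0,0,0,0.17,0,0.05,-0.005,0,0,0,0.17,0.02,0.05,0,0,0,0,0.17,0.03,0.06,0,0,0,0,0.17,0.03,0.06,0,0,0,0,0.17,0.03,0.06,0,0,0,0,0.17,0.03,0.06,0,0,0,0,0.17,0.03,0.06,0,0,0,0,0.17])

```text
time_s: 5.45
tcp_pos: [0.5105, -0.0543, 0.0849]
tool_rot: [0.993, -0.12, -0.0, 0.0]
wrist_force: [-0.9, -0.4, 1.1]
finger_gap: 0.172
```

```bash
cat > look.py <<'E'
from h import *
import sys
s=env.get_state();print(s["time_s"],s["tcp_pos"].round(4),s["wrist_force"].round(2))
c=cam("wrist");save(c,sys.argv[1])
h=cv2.cvtColor(c["img"],cv2.COLOR_RGB2HSV).astype(int);H,S,V=h[...,0],h[...,1],h[...,2]
for s_,ce,l in blobs((H>5)&(H<26)&(S>130)&(V>70),1500):
    cn=max(cv2.findContours(l.astype(np.uint8),0,2)[0],key=cv2.contourArea); e=cv2.fitEllipse(cn)
    print(s_,np.round(e[0],1),np.round(e[1],1),ray(c,*e[0],.0905).round(4))
E
python3 look.py w3.png
```

```text
5.45 [ 0.5105 -0.0543  0.0849] [-0.88 -0.38  1.14]
[ 447  135   52   46 1821] [472.9 157. ] [43.4 52.1] [ 0.6264 -0.0259  0.0905]
[ 204  153   93   90 6421] [249.8 198.3] [88.7 90.5] [ 0.5189 -0.0209  0.0905]
```

Call:
servo_tool(plan=[0.035,0.07,0,0,0,0,0.17,0.035,0.07,0,0,0,0,0.17,0.035,0.07,0,0,0,0,0.17,0.035,0.07,0,0,0,0,0.17,0.035,0.07,0,0,0,0,0.17,0.035,0.07,0,0,0,0,0.17,0.035,0.07,0,0,0,0,0.17,0.035,0.07,0,0,0,0,0.17])

```text
time_s: 6.5
tcp_pos: [0.5274, -0.0206, 0.0849]
tool_rot: [0.993, -0.12, 0.0, -0.0]
wrist_force: [-0.1, -1.2, 0.3]
finger_gap: 0.171
```

```bash
python3 look.py w4.png
```

```text
6.5 [ 0.5274 -0.0206  0.0849] [-0.1  -1.21  0.34]
[ 204  153   93   90 6427] [249.8 198.3] [88.8 90.5] [0.5357 0.0128 0.0905]
[ 427  181   49   43 1577] [451.4 201.9] [40.6 47.7] [ 0.6328 -0.013   0.0905]
```

View pics/w4.png

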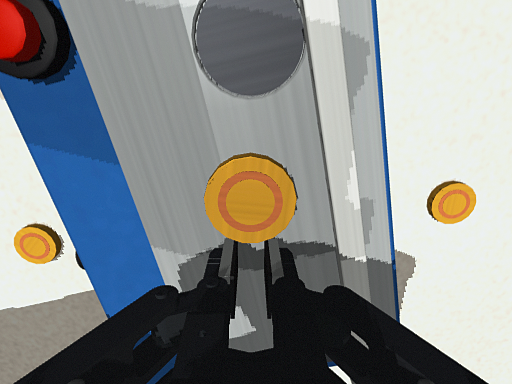

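The die sits in the V at (250,198). The pocket is fully visible ahead at about (249,40), in line with the die. I'll measure it now.

```bash
python3 - <<'E'
from h import *
c=cam("wrist");g=cv2.cvtColor(c["img"],cv2.COLOR_RGB2GRAY).astype(int)
print(g[40,180:320:2].tolist(), g[60:110,249].tolist())
m=(g<135); m[115:]=0; m[:,:185]=0; m[:,303:]=0
for s,ce,l in blobs(m,1500):
    cn=max(cv2.findContours(l.astype(np.uint8),0,2)[0],key=cv2.contourArea)
    p=cn[:,0];p=p[(p[:,1]>2)&(p[:,0]<298)]
    e=cv2.fitEllipse(p);print(s,e,ray(c,*e[0],.082))
P=[ray(c,u,v,.082) for u,v in((193,40),(305,40),(249,97))];print(np.round(P,4))
E
```

```text
[152, 151, 151, 147, 172, 205, 103, 29, 100, 96, 95, 97, 98, 96, 97, 95, 96, 95, 97, 96, 96, 96, 97, 96, 96, 94, 93, 94, 95, 92, 93, 92, 90, 89, 88, 92, 89, 88, 88, 88, 86, 89, 87, 86, 88, 86, 85, 87, 87, 84, 87, 85, 86, 87, 88, 88, 88, 87, 86, 86, 85, 90, 68, 93, 190, 213, 206, 206, 205, 205] [86, 86, 89, 89, 87, 85, 90, 88, 87, 88, 87, 87, 86, 86, 83, 84, 84, 83, 85, 86, 86, 88, 90, 89, 91, 90, 88, 87, 88, 86, 86, 86, 89, 87, 88, 87, 84, 81, 102, 142, 134, 131, 155, 162, 161, 158, 157, 158, 158, 157]
[ 191    0  112  102 9541] ((248.01507568359375, 37.61009216308594), (113.4729232788086, 124.03642272949219), 0.24387168884277344) [0.55260407 0.08425377 0.082     ]
[[0.5286 0.0892 0.082 ]
 [0.577  0.0773 0.082 ]
 [0.547  0.0599 0.082 ]]
```

Call:
servo_tool(plan=[0.017,0.07,0,0,0,0,0.17,0.017,0.07,0,0,0,0,0.17,0.017,0.07,0,0,0,0,0.17,0.017,0.07,0,0,0,0,0.17,0.017,0.07,0,0,0,0,0.17,0.017,0.07,0,0,0,0,0.17,0.017,0.07,0,0,0,0,0.17,0.017,0.07,0,0,0,0,0.17])

```text
time_s: 7.6
tcp_pos: [0.5355, 0.0129, 0.0849]
tool_rot: [0.993, -0.12, 0.0, 0.0]
wrist_force: [-0.1, -1.6, 0.3]
finger_gap: 0.169
```

```bash
python3 look.py w5.png
```

```text
7.6 [0.5355 0.0129 0.0849] [-0.07 -1.64  0.28]
[ 205  153   92   90 6442] [250.3 198.2] [89.  90.4] [0.5441 0.0463 0.0905]
```

View pics/w5.png

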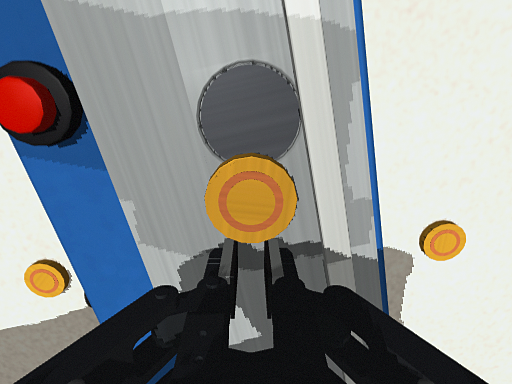

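The die's front edge is at the pocket's near rim, and the whole pocket is visible at about (249,111).

```bash
python3 - <<'E'
from h import *
c=cam("wrist")
P=[ray(c,u,v,.082).round(4) for u,v in((198,111),(301,111),(249,60),(249,111))];print(P)
# button top
h=cv2.cvtColor(c["img"],cv2.COLOR_RGB2HSV).astype(int);H,S,V=h[...,0],h[...,1],h[...,2]
for s,ce,l in blobs(((H<5)|(H>175))&(S>190)&(V>100),500): print(s,ce,[ray(c,*ce,z).round(4) for z in(.07,.08,.09)])
E
```

```text
[array([0.5297, 0.0931, 0.082 ]), array([0.5776, 0.0814, 0.082 ]), array([0.5588, 0.1089, 0.082 ]), array([0.5534, 0.0873, 0.082 ])]
[   0   78   44   57 2016] [ 19.47767857 107.1671627 ] [array([0.4387, 0.1166, 0.07  ]), array([0.4462, 0.1153, 0.08  ]), array([0.4536, 0.1139, 0.09  ])]
```

Call:
servo_tool(plan=[0.009,0.04,0,0,0,0,0.17,0.009,0.04,0,0,0,0,0.17,0.009,0.04,0,0,0,0,0.17,0.009,0.04,0,0,0,0,0.17,0.009,0.04,0,0,0,0,0.17,0.009,0.04,0,0,0,0,0.17,0.009,0.04,0,0,0,0,0.17,0.009,0.04,0,0,0,0,0.17])

```text
time_s: 8.7
tcp_pos: [0.5397, 0.032, 0.0849]
tool_rot: [0.993, -0.12, 0.0, 0.0]
wrist_force: [-0.4, -1.7, 1.4]
finger_gap: 0.17
```

Call:
servo_tool(plan=[0.008,0.035,0,0,0,0,0.17,0.008,0.035,0,0,0,0,0.17,0.008,0.035,0,0,0,0,0.17,0.008,0.035,0,0,0,0,0.17,0.007,0.03,0,0,0,0,0.17,0.007,0.03,0,0,0,0,0.17,0.007,0.03,0,0,0,0,0.17,0.0,0.0,0,0,0,0,0.17])

```text
time_s: 9.7
tcp_pos: [0.5429, 0.0462, 0.0848]
tool_rot: [0.993, -0.12, -0.0, -0.0]
wrist_force: [-1.1, 0.6, -0.2]
finger_gap: 0.165
```

```bash
python3 look.py w6.png
```

```text
9.7 [0.5429 0.0462 0.0848] [-1.08  0.59 -0.23]
[ 205  153   92   90 6397] [250.6 198. ] [88.7 90.1] [0.5516 0.0797 0.0905]
```

View pics/w6.png

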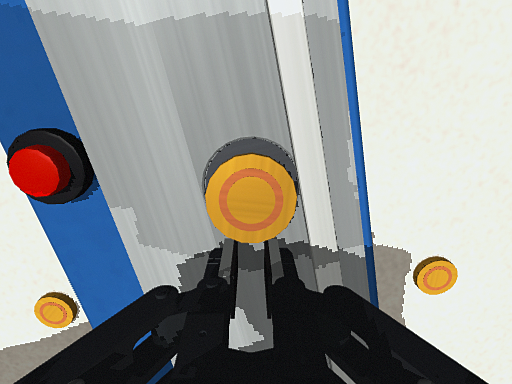

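Not dropped yet: the die is flat, still about 5 mm short of the pocket centre. I'll continue slowly.

Call:
servo_tool(plan=[0.004,0.018,0,0,0,0,0.17,0.004,0.018,0,0,0,0,0.17,0.004,0.018,0,0,0,0,0.17,0.004,0.018,0,0,0,0,0.17,0.004,0.014,0,0,0,0,0.17,0,0,0,0,0,0,0.17,0,0,0,0,0,0,0.17,0.0,0.0,0,0,0,0,0.17])

```text
time_s: 10.75
tcp_pos: [0.5441, 0.0508, 0.0849]
tool_rot: [0.993, -0.12, 0.0, -0.0]
wrist_force: [0.1, -0.1, -0.1]
finger_gap: 0.168
```

```bash
python3 look.py w7.png
```

```text
10.75 [0.5441 0.0508 0.0849] [ 0.05 -0.14 -0.05]
[ 206  152   90   88 6127] [250.3 196.1] [86.6 88.2] [0.553  0.0853 0.0905]
```

View pics/w7.png

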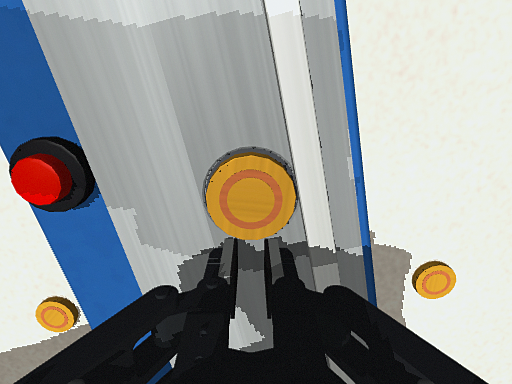

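The die's outline shrank about 2.4 % in both axes, which matches a flat 4 mm drop, and the force is near zero. I'll confirm with a gentle feel against the pocket wall.

Call:
servo_tool(plan=[0.002,0.008,0,0,0,0,0.17,0.002,0.008,0,0,0,0,0.17,0.002,0.008,0,0,0,0,0.17,0.002,0.008,0,0,0,0,0.17,0,0,0,0,0,0,0.17,0,0,0,0,0,0,0.17,0,0,0,0,0,0,0.17,0.0,0.0,0,0,0,0,0.17])

```text
time_s: 11.8
tcp_pos: [0.5446, 0.0528, 0.0849]
tool_rot: [0.993, -0.12, 0.0, -0.0]
wrist_force: [-0.5, -0.3, -0.9]
finger_gap: 0.174
```

```bash
python3 look.py w8.png
```

```text
11.8 [0.5446 0.0528 0.0849] [-0.51 -0.3  -0.86]
[ 206  152   90   88 6146] [250.2 196.3] [86.8 88.5] [0.5534 0.0872 0.0905]
```

Call:
servo_tool(plan=[0.001,0.006,0,0,0,0,0.17,0.001,0.006,0,0,0,0,0.17,0.001,0.006,0,0,0,0,0.17,0.001,0.006,0,0,0,0,0.17,0,0,0,0,0,0,0.17,0,0,0,0,0,0,0.17,0,0,0,0,0,0,0.17,0.0,0.0,0,0,0,0,0.17])

```text
time_s: 12.85
tcp_pos: [0.5448, 0.054, 0.0849]
tool_rot: [0.993, -0.12, 0.0, 0.0]
wrist_force: [-0.9, -3.7, 0.8]
finger_gap: 0.17
```

```bash
python3 look.py w9.png
```

```text
12.85 [0.5448 0.054  0.0849] [-0.87 -3.72  0.79]
[ 206  154   90   87 6093] [250.4 197.8] [86.4 88.3] [0.5535 0.0875 0.0905]
```

View pics/w9.png

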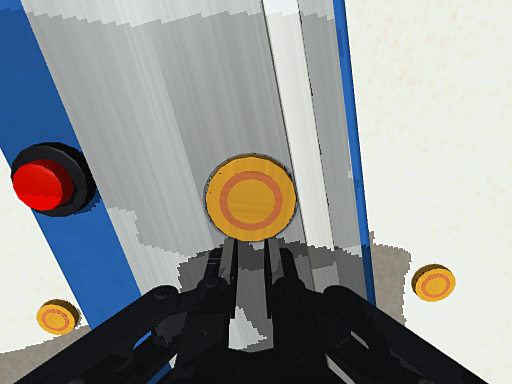

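The wall stopped the die: 3.7 N, and the die stayed put while the tool moved on. So it is seated in the pocket. Now I'll back off, lift and close the fingers, then look again.

Call:
servo_tool(plan=[-0.01,-0.04,0,0,0,0,0.17,-0.02,-0.08,0,0,0,0,0.17,-0.03,-0.1,0,0,0,0,0.17,0,0,0.2,0,0,0,0.17,0,0,0.4,0,0,0,0.0,0,0,0.4,0,0,0,0.0,-0.3,0.1,0.3,0,0,0,0,-0.3,0.1,0.2,0,0,0,0])

```text
time_s: 13.9
tcp_pos: [0.5054, 0.0532, 0.1765]
tool_rot: [0.993, -0.12, 0.001, -0.001]
wrist_force: [0.6, -0.3, -0.4]
finger_gap: 0.002
```

```bash
python3 look.py w10.png; python3 - <<'E'
from h import *
A=[];b=[];cs=[]
for n in("wrist","top","scene"):
    c=cam(n);h=cv2.cvtColor(c["img"],cv2.COLOR_RGB2HSV).astype(int);H,S,V=h[...,0],h[...,1],h[...,2]
    if n!="wrist": save(c,n+"10.png",(165,165,320,285) if n=="top" else (185,135,335,255),5)
    B=[x for x in blobs(((H<5)|(H>175))&(S>170)&(V>60),20)]
    for s,ce,l in B:
        X=ray(c,*ce,.08)
        if abs(X[0]-.445)>.02 or abs(X[1]-.115)>.02: continue
        print(n,s,ce.round(1),X.round(4),ray(c,*ce,.07).round(4))
        R=np.array(c["R"]);o=-R.T@c["t"];d=X-o;d/=np.linalg.norm(d);M=np.eye(3)-np.outer(d,d);A.append(M);b.append(M@o)
print(np.linalg.solve(sum(A),sum(b)))
E
```

```text
13.9 [0.5054 0.0532 0.1765] [ 0.6  -0.33 -0.38]
[ 267  119   59   58 2658] [296.  147.8] [56.2 58.5] [0.5508 0.0866 0.0905]
wrist [144 125  35  34 919] [161.2 141.2] [0.4446 0.1167 0.08  ] [0.4413 0.1159 0.07  ]
[0.53461947 0.13749867 0.35185677]
```

View pics/w10.png

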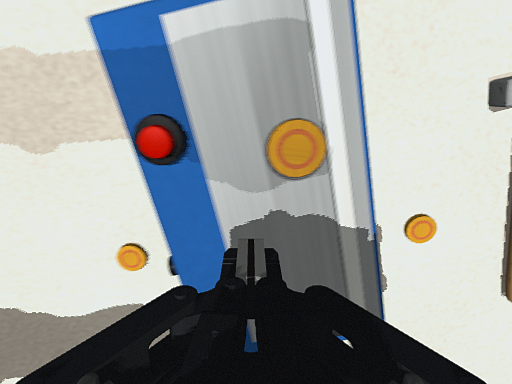

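View pics/scene10.png

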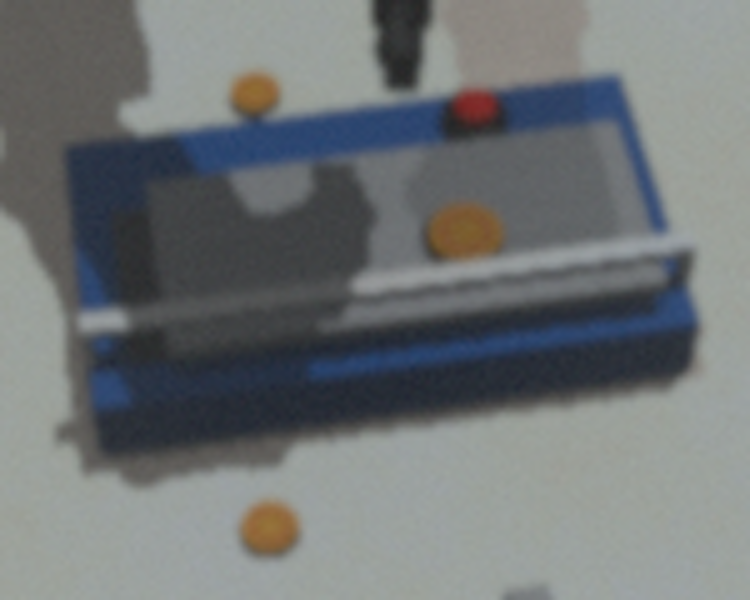

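Wrist view: the die lies flat at (296,148) next to the rail and fills the pocket; the button is at (161,141). In the scene crop the die also looks level. Next I'll locate the top of the button.

```bash
python3 - <<'E'
from h import *
A=[];b=[]
px={"wrist":(161.2,141.2),"top":(212.6,235.7),"scene":(279.5,156.0)}
C={}
for n in px:
    c=cam(n);C[n]=c;R=np.array(c["R"]);o=-R.T@c["t"];d=ray(c,*px[n],.08)-o;d/=np.linalg.norm(d);M=np.eye(3)-np.outer(d,d);w=1/(o[2])**2;A.append(w*M);b.append(w*M@o)
    print(n,[ray(c,*px[n],z)[:2].round(4).tolist() for z in(.06,.07,.08)])
print(np.linalg.solve(sum(A),sum(b)),"tcp",env.get_state()["tcp_pos"],env.get_state()["time_s"])
E
```

```text
wrist [[0.4408, 0.1145], [0.4441, 0.1153], [0.4474, 0.116]]
top [[0.442, 0.1169], [0.4415, 0.1158], [0.441, 0.1147]]
scene [[0.4304, 0.1185], [0.439, 0.1162], [0.4477, 0.1138]]
[0.44440013 0.11542868 0.07230723] tcp [0.50563988 0.0527608  0.17469968] 14.25
```

Call:
servo_tool(plan=[-0.2,0.2,0,0,0,0,0,-0.2,0.2,0,0,0,0,0,-0.2,0.2,0,0,0,0,0,-0.2,0.2,-0.2,0,0,0,0,-0.15,0.15,-0.3,0,0,0,0,-0.09,0.1,-0.4,0,0,0,0,0,0,-0.3,0,0,0,0,0,0,-0.1,0,0,0,0])

```text
time_s: 15.25
tcp_pos: [0.4418, 0.1156, 0.0953]
tool_rot: [0.993, -0.12, -0.001, 0.001]
wrist_force: [-0.2, -0.6, 0.5]
finger_gap: 0.001
```

```bash
python3 - <<'E'
from h import *
c=cam("wrist");save(c,"w11.png");s=env.get_state();print(s["tcp_pos"],s["wrist_force"],proj(c,s["tcp_pos"]))
E
```

```text
[0.44197469 0.11558057 0.09536475] [-0.17577281  0.32629408  0.4319503 ] [249.91375452 253.50167855]
```

View pics/w11.png

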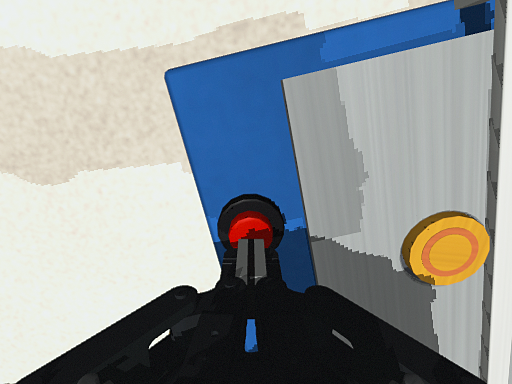

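The fingertips are over the red button at (251,230). I'll press by feel.

Call:
servo_tool(plan=[0,0,-0.08,0,0,0,0,0,0,-0.08,0,0,0,0,0,0,-0.05,0,0,0,0,0,0,-0.04,0,0,0,0,0,0,-0.03,0,0,0,0,0,0,-0.03,0,0,0,0,0,0,-0.02,0,0,0,0,0,0,0,0,0,0,0])

```text
time_s: 16.3
tcp_pos: [0.4428, 0.116, 0.0771]
tool_rot: [0.993, -0.12, 0.0, -0.0]
wrist_force: [-0.4, -0.8, 2.1]
finger_gap: -0.005
```

Call:
servo_tool(plan=[0,0,-0.015,0,0,0,0,0,0,-0.015,0,0,0,0,0,0,-0.015,0,0,0,0,0,0,-0.015,0,0,0,0,0,0,0,0,0,0,0,0,0,0,0,0,0,0,0,0,0,0,0,0,0,0,0,0,0,0,0,0])

```text
time_s: 17.3
tcp_pos: [0.4428, 0.116, 0.0735]
tool_rot: [0.993, -0.12, 0.0, -0.0]
wrist_force: [-1.3, -0.2, 4.1]
finger_gap: -0.002
```

```bash
python3 - <<'E'
from h import *
s=env.get_state();print(s["tcp_pos"],s["wrist_force"])
E
```

```text
[0.44280376 0.11604596 0.07352766] [-1.34326217 -0.20321503  4.09267772]
```

Spring contact: the force rises with depth, so I'll continue to the hard stop.

Call:
servo_tool(plan=[0,0,-0.015,0,0,0,0,0,0,-0.015,0,0,0,0,0,0,-0.015,0,0,0,0,0,0,0,0,0,0,0,0,0,0,0,0,0,0,0,0,0,0,0,0,0,0,0,0,0,0,0,0,0,0,0,0,0,0,0])

```text
time_s: 18.3
tcp_pos: [0.4429, 0.116, 0.0711]
tool_rot: [0.993, -0.12, 0.0, -0.0]
wrist_force: [-1.5, -0.7, 7.6]
finger_gap: -0.002
```

Call:
servo_tool(plan=[0,0,-0.012,0,0,0,0,0,0,-0.012,0,0,0,0,0,0,0,0,0,0,0,0,0,0,0,0,0,0,0,0,0,0,0,0,0,0,0,0,0,0,0,0,0,0,0,0,0,0,0,0,0,0,0,0,0,0])

```text
time_s: 19.3
tcp_pos: [0.4429, 0.1161, 0.0707]
tool_rot: [0.993, -0.12, -0.0, -0.001]
wrist_force: [-7.1, -1.9, 27.5]
finger_gap: 0.003
```

Hard stop: 27.5 N with almost no further travel, so the button is fully down. Now I'll release and retreat.

Call:
servo_tool(plan=[0,0,0.05,0,0,0,0,0,0,0.15,0,0,0,0,0,0,0.3,0,0,0,0,0,0,0.4,0,0,0,0,0,-0.1,0.4,0,0,0,0,0,-0.3,0.4,0,0,0,0,0,-0.3,0.2,0,0,0,0,0,0,0,0,0,0,0])

```text
time_s: 20.3
tcp_pos: [0.443, 0.0729, 0.1838]
tool_rot: [0.993, -0.121, 0.0, -0.0]
wrist_force: [0.4, 0.7, 0.1]
finger_gap: -0.002
```

```bash
python3 look.py w12.png; python3 - <<'E'
from h import *
c=cam("wrist")
h=cv2.cvtColor(c["img"],cv2.COLOR_RGB2HSV).astype(int);H,S,V=h[...,0],h[...,1],h[...,2]
for s_,ce,l in blobs((H>5)&(H<26)&(S>130)&(V>70),500):
    cn=max(cv2.findContours(l.astype(np.uint8),0,2)[0],key=cv2.contourArea); e=cv2.fitEllipse(cn)
    print(np.round(e[0],1),np.round(e[1],1),ray(c,*e[0],.0875).round(4))
    X=np.array([ray(c,*p,.088)[:2] for p in cn[:,0].astype(float)]);print("diam on top plane",cv2.fitEllipse((X*1e4).astype(np.float32)))
c=cam("top");save(c,"top12.png",(165,165,320,285),5); cv2.imwrite("pics/topfull.png",c["img"][:,:,::-1])
E
```

```text
20.3 [0.443  0.0729 0.1838] [0.36 0.68 0.13]
[ 346  123   59   56 2549] [374.9 150.3] [53.3 59.2] [0.5507 0.0873 0.0905]
[376.2 151.5] [53.4 59.2] [0.5519 0.0864 0.0875]
diam on top plane ((5516.173828125, 858.790771484375), (444.89410400390625, 475.8523864746094), 53.08614730834961)
[472.3 229.1] [26.6 32.2] [ 0.6279 -0.0043  0.0875]
diam on top plane ((6274.9345703125, -41.733028411865234), (253.35934448242188, 296.06280517578125), 45.420936584472656)
[188.5 257.3] [25.5 27.4] [0.3728 0.029  0.0875]
diam on top plane ((3729.2021484375, 290.0140075683594), (249.5308380126953, 273.1739196777344), 160.9793701171875)
```

View pics/w12.png

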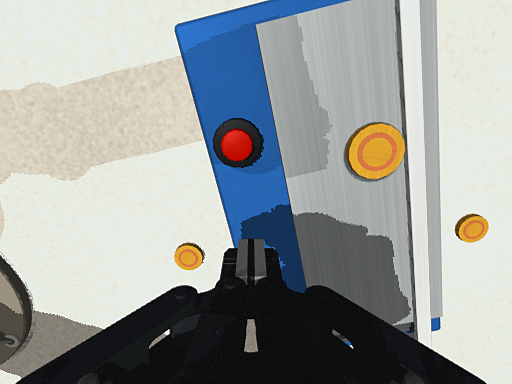

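View pics/topfull.png

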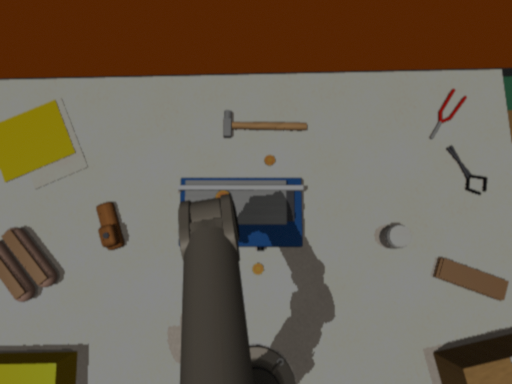

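The wrist view shows the die flat in the pocket at (375,150), the button back up at (237,146) and the fingers clear. In the top view the hammer, tin and last are where they were. Handing in.

```bash
python3 -c "
from workcell import env
print(env.finish_job(), env.get_state()['time_s'])"
```

```text
the job is handed in; nothing more can be done
the job is handed in; nothing more can be done
```

The die is seated in the pocket, the start button was pushed fully down and let go afterwards, and I handed the job in at about 20 s.

- **Die:** I slid it along the plate with the slightly open fingers acting as a V-shaped pusher, and never gripped or lifted it. It dropped in at about (0.553, 0.085). Its outline shrank about 2.4% evenly, which matches a flat 4 mm drop. A light push then met the pocket wall at 3.7 N and the die stayed put.
- **Button:** the force rose with the spring to about 7.6 N, then met a hard stop. My last small step took it to 27.5 N, more than the 5 N needed but under the 40 N limit. In the last wrist image the button looked back up and the gripper was clear, reading about zero force.
- **Other things:** the hammer, tin and last look unmoved in the final top view.
- **Disagreements:**
  - Camera estimates of the die and pocket differed by 1 to 3 mm between views.
  - The combined three-view calculation for the button first failed, because it was hidden in two views. I redid it with the earlier pixel positions and found the button's height by touch.
  - That the die lies flat rests on the images and the wall contact, as I had no direct height measurement.

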